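Load a dish carrier under the microscope head

TASK

Draw the carrier with the round dish out of the warming block and set it down, let go, on the open end of the microscope's stage, pointing along the track. Then, from its tail grip, slide it between the guide rails and under the head until its front is fully home against the end stop, and let go. Keep the dish level and leave the other carrier, the bottle, the jar and the tip box where they are.

Things in the scene. Friction and masses are not known exactly. Their poses are not given: they have to be found in the camera images.
- carrier_grip (a point): Carrier to load: aluminium plate 84 long (x) x 58 wide x 8 thick, lidded round dish 45 across on its centre (top at 24). Two upright cheeks, 40 long, 20 high from the underside, flush with its long edges, 58 over their outsides. Point: midway between the cheeks, 10 above the underside, 10 forward of the plate's centre. x forward (tail behind), z up. About 160 g.
- carrier_tail (a point): Its tail grip: upright black block 30 long (x) x 14 wide (y) x 48 high from the carrier's underside, at the end of a flat tail bar 22 wide, 6 thick. Point: on its centre line, 36 above the underside, 145 behind carrier_grip; the carrier ends 15 behind it. Axes as carrier_grip. At the start it is hidden under the warming block's roof.
- home (a point): Point on the stage surface (50 above the bench) under the microscope's lens, where the plate's centre belongs. x: sliding direction, z up. Stop face at x = 42 meets the plate's front edge there. Bridge, head and column over x = -35 to 92, 128 wide, up to 186 above the stage; gap beneath 36 high, 84 wide.
- throat (a point): On the stage surface, centre line, 75 before home: here two parallel steel guide rails begin, 10 high, 8 thick, 62 between inner faces, running to the stop. Before them flared lead-ins widen to about 88 over 30 mm. Axes as home.
- apron (a point): Middle of the stage's open end, on its surface, 200 before home. Flat and free for 95 either way along x and 85 either way along y. White microscope base. Axes as home.
- mouth (a point): Warming block: middle of the mouth, on its floor, 40 above the bench. x points straight out. Two carriers side by side at y about 60 and -60, fronts outward, grips 80 outside, tails 65 inside, under a roof (105 deep, underside 58 and top 70 above the floor). Walls 12 thick under the roof at y = -119, 0, 119. Dark floor open for 130 outside.
- slidebox_grip (a point): The other carrier, a bystander: the same but for an oblong white box, 60 x 26, 14 high, in place of the round dish. Point and axes as carrier_grip.
- bottle: Bystander: amber bottle 60 across, 130 high. Origin at the centre of its underside.
- jar: Bystander: jar with a lid, 70 across, 70 high. Origin at the centre of its underside.
- tipbox: Bystander: blue tip box 85 x 120 x 60 high. Origin at the centre of its underside.
There are look-alikes about, which are no part of the job. What is shaped like the part that bears carrier_grip but pink is not meant.

How it is judged:
By the outcome, as a careful person would: the job done as asked, in the order asked, and still so for the second after the job is handed in, with the robot touching nothing.
It also fails if it takes over 54 s, if anything falls off the work surface, if the arm or the gripper's body presses on something with over 40 N, if the wrist force passes 120 N, or if a joint passes its speed limit or range.

ROBOT

A 7-joint arm with a two-finger parallel gripper is mounted at the origin on the work surface. World frame = base frame: x ahead of the robot, y to its left, z up, the work surface at z = 0. Lengths are in m, angles in rad, forces in N, time in s.
With the tool pointing down it reaches from about 0.425 to 0.925 m from the base axis. Payload 6.8 kg.
Tool frame: the origin (TCP) lies on the front face of the gripper's body, between the roots of the fingers; the fingertips stand 73 mm ahead of it and the grasp point (between the pads) lies 54 mm ahead of it (bot.finger_overhang is the z of the fingertips in the tool frame, in m); z points along the fingers, y is the line along which they close (so a half turn about z gives the same grasp; the last joint's range is limited). The gripper opens to 85 mm and grips with 20 to 120 N. Pads are 22 mm wide; open, the fingers measure 114 mm over their backs; the gripper's body (76 mm by 85 mm) begins 54 mm behind the grasp point. The pads swing forward as they close: fully open they stand 13 mm farther back than shut.
Start: joints at [1.029, 0.477, 0.022, 1.555, -0.011, 1.109, -0.083], TCP at [0.284, -0.612, 0.304] pointing down, gripper open.
Joint ranges: [-2.96, 2.96], [-0.34, 2.1], [-1.41, 1.46], [0.24, 2.44], [-1.37, 4.51], [0.17, 1.92], [-2.96, 2.96]. Speed limits (rad/s): [2.39, 2.39, 3.14, 3.14, 3.14, 3.14, 3.14].

INTERFACE

Orientations are given as a unit quaternion [w, x, y, z].
In Python, from station import bot gives the robot as it stands.
- The arm moves only by the tool servo_tool, never from a script. Its argument "motion" is one flat list of numbers, 7 for each row, row after row: the shift along the tool's x, y, z as a fraction of full scale, then the turn, a rotation vector about the tool's x, y, z as a fraction of full scale, then the closure, from 0 (fully open) to 1 (shut). In form: [tx, ty, tz, ax, ay, az, gripper, tx, ty, tz, ax, ay, az, gripper, ...]. A call has 1 to 5 rows; each row shifts and turns the commanded pose from where the row before left it, along the tool's axes as they then stand; what a row does not reach is not made up. Full scale, the value 1, is 0.02 m for a shift and 0.15 rad for a turn. A row lasts 1/8 s, in which the tool goes at most 62.5 mm and 10.7 degrees, less where a joint would pass 70% of its speed; a pose out of reach is approached as far as the arm can. A call with a number of a shift or a turn outside -1 to 1 is refused whole. A call with a gripper value outside its range is refused whole. The fingers move at their own pace and stop on an object; "grip_force" is the grip in N (left out, the last holds). Time passes only in rows, so rows that do not move let the fingers close. It gives the time, the measured TCP pose, the force, the opening and the grip force at its end, in the units of the state.
- bot.get_obs(): the state, without advancing time (a new reading comes with each control period).
- bot.read_camera(name): name is "scene" or "top" or "wrist"; returns the picture (384x512x3 uint8, red, green, blue); there is no depth.
- bot.get_calibration(name): a dict with "mtx" (3x3 intrinsics, pixels), "k1" (the pictures are not rectified: a ray, as slopes to the right and down, at radius r is drawn at 1 + k1 r^2 times it, then the intrinsics apply), "rvec" (rotation vector, rad) and "tvec" (3), from world to camera coordinates, as OpenCV has them. Camera axes: x right, y down, z forward; pixel columns grow to the right and rows downward; lengths in m; the calibration is good to about 2 mm. A picture is of the moment at which its call begins: read the wrist's pose just before it. get_calibration takes no time and is no camera call; for the wrist camera it gives the pose at the moment of the call.
- bot.hand_in(): hands the job in; it is judged then, once.
Trained networks look in the newest picture that a camera, given by its name, has taken for a name from the list of things; names that differ only in an ending like _2 or _b are one class to them, and where a whole thing is asked for, a point or a joint stands for the part that bears it (a point fixed in the world has none). Each returns a list of dicts, best first, with "p" (0 to 1); they miss things now and then, are a little off and sometimes report something else, mostly with a low value. They report only what shows in the picture. A call takes as long as a camera call. They do not tell look-alikes from the thing itself.
- bot.boxes_of(camera, name): "uv" ([column, row] in pixels, amid what is visible of it).
The state is a dict: "t": time; "q": joint angles; "joint_vel": joint speeds; "joint_torque": joint torques, N m; "eef_pos": TCP position; "tool_rot": TCP orientation; "contact_force": force on the tool from outside, world axes, zero at the start; "torque": the same for the moment, N m; "gripper_width": opening from 0.0 (shut) to 1.0 (fully open); "grasp_force": force on a finger pad.
Only numpy, scipy, OpenCV 4.12 (cv2) and the standard library are available. Lean on these libraries where they do the work, as an engineer would, in place of code of your own. Each camera call takes 0.05 s, during which the arm holds its last target. There are 200 camera calls.

## Working session

There is one attempt and no reset: what is moved stays moved. The work goes in short steps, Python scripts to look and compute and a tool call to move; the robot and the scene stay as the last step left them, time stands still between calls to the robot, and variables do not carry over. Pictures are saved under pics/ and viewed, at most 10 in all, crops included, and the job is handed in when it is done.

Besides the shell and the picture viewer there is one more tool, called as a command line: name --argument value ..., lists and objects as JSON in quotes. servo_tool: Moves the arm, as the interface text tells. Shift numbers are shares of 0.02 m and turn numbers shares of 0.15 rad, none past 1 either way. Its arguments: {"type":"object","properties":{"motion":{"type":"array","items":{"type":"number","minimum":-1,"maximum":1}},"grip_force":{"type":"number"}},"required":["motion"]}

```bash
ls; mkdir -p pics
cat > h.py <<'E'
import numpy as np, cv2, json
from scipy.spatial.transform import Rotation as R
from station import bot
def cal(n):
    c=bot.get_calibration(n); return np.array(c['mtx']),c['k1'],R.from_rotvec(c['rvec']).as_matrix(),np.array(c['tvec'])
def ray(n,uv,c=None):
    K,k,Rm,t=c or cal(n); d=np.array([k,0,0,0,0.])
    p=cv2.undistortPoints(np.array([[uv]],float),K,d)[0,0]
    return -Rm.T@t, Rm.T@np.array([p[0],p[1],1])
def onz(n,uv,z,c=None):
    o,d=ray(n,uv,c); return o+d*(z-o[2])/d[2]
def proj(n,P,c=None):
    K,k,Rm,t=c or cal(n)
    return cv2.projectPoints(np.array(P,float).reshape(-1,3),cv2.Rodrigues(Rm)[0],t,K,np.array([k,0,0,0,0.]))[0][:,0]
def snap(n,f,s=1,crop=None):
    im=bot.read_camera(n)[:,:,::-1]
    np.save('pics/%s.npy'%f,im)
    if crop: im=im[crop[1]:crop[3],crop[0]:crop[2]]
    cv2.imwrite('pics/%s.png'%f,cv2.resize(im,None,fx=s,fy=s,interpolation=2))
E
python3 - <<'E'
from h import *
a={}
for n in('scene','top'):
    snap(n,n+'0',1.5)
    for k in ['carrier_grip','slidebox_grip','bottle','jar','tipbox']:
        print(n,k,[(np.round(b['uv']).tolist(),round(b['p'],2)) for b in bot.boxes_of(n,k)][:4])
    K,k1,Rm,t=cal(n); print(n,-Rm.T@t,K[0,0],k1)
a=cv2.imread('pics/scene0.png');b=cv2.imread('pics/top0.png')
print({k:np.round(v,3).tolist() if not np.isscalar(v) else v for k,v in bot.get_obs().items()}, bot.finger_overhang)
E
```

```text
pics
scene carrier_grip [([344.0, 183.0], 0.8), ([313.0, 147.0], 0.64)]
scene slidebox_grip [([362.0, 209.0], 0.86)]
scene bottle [([319.0, 248.0], 0.8)]
scene jar [([249.0, 269.0], 0.71)]
scene tipbox [([115.0, 174.0], 0.64)]
scene [ 1.5008877  -0.07981067  0.93992587] 464.0879674184057 0.04273667494375199
top carrier_grip [([181.0, 302.0], 0.71), ([164.0, 212.0], 0.67)]
top slidebox_grip [([152.0, 172.0], 0.88)]
top bottle [([196.0, 122.0], 0.62), ([262.0, 105.0], 0.32)]
top jar []
top tipbox [([408.0, 242.0], 0.9)]
top [0.25669251 0.00830282 1.19097844] 406.1517573684905 -0.04142137614928506
{'t': 0.6, 'q': [1.029, 0.477, 0.022, 1.555, -0.012, 1.109, -0.083], 'joint_vel': [-0.001, -0.002, -0.001, 0.001, 0.0, 0.0, 0.002], 'joint_torque': [-0.0, -59.6, 1.605, -28.141, 0.012, 0.002, -0.0], 'eef_pos': [0.284, -0.612, 0.304], 'tool_rot': [0.0, 0.977, 0.215, 0.0], 'contact_force': [0.877, 0.446, 0.241], 'torque': [-0.048, 0.048, 0.019], 'grasp_force': 0.0, 'gripper_width': 0.9983003355552926} 0.0726
```

View pics/top0.png

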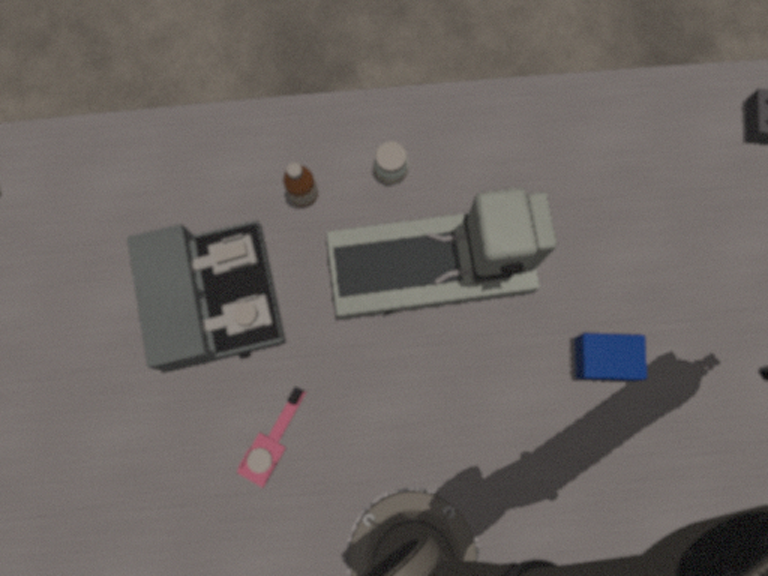

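View pics/scene0.png

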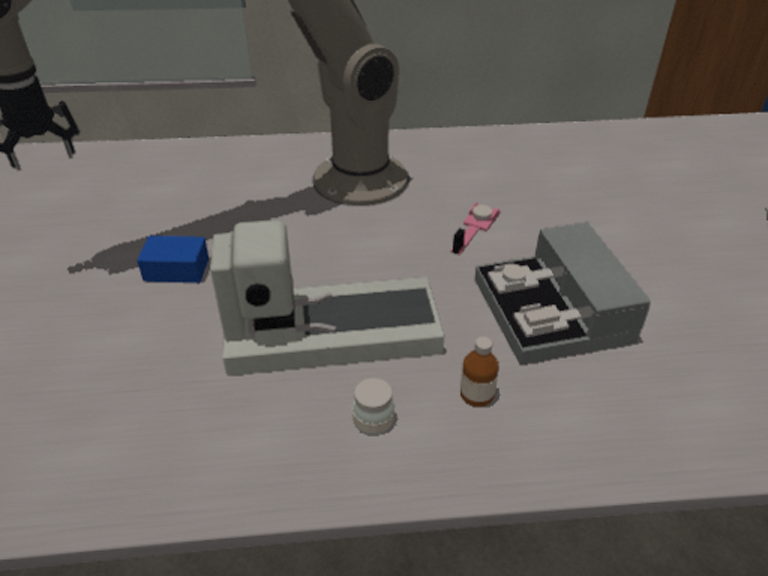

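Top view (native pixels = shown/1.5): the candidates for carrier_grip are the metal carrier with a round dish at (164,212) in the warming block, a pink look-alike at (174,305) on the bench, and the slidebox carrier at (153,170) with an oblong box. The metal one with the round dish fits. I'll confirm it in an enlarged crop.

Run:
```python
from h import *
im=np.load('pics/top0.npy')[120:260,80:376]
im=cv2.convertScaleAbs(im,alpha=1.7)
cv2.imwrite('pics/c1.png',cv2.resize(im,None,fx=2.7,fy=2.7,interpolation=2))
```

```text
(no output)
```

View pics/c1.png

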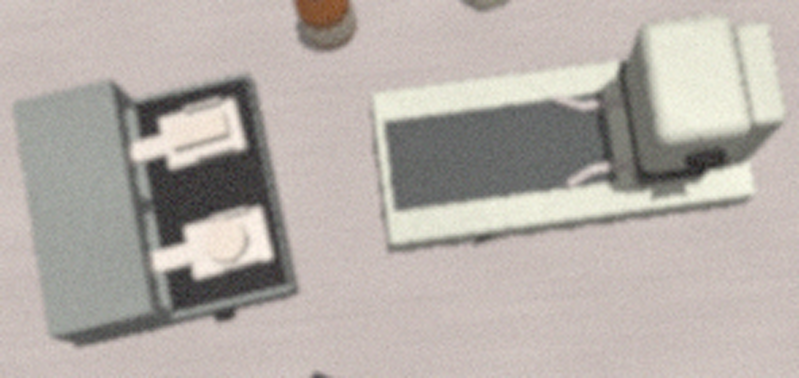

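Crop: the round-dish carrier (centre ~(230,240)) lies in the nearer slot, metal-coloured, fronts outward to the right. The oblong-box carrier is at (203,130). Stage corners are (372,95), (390,247) and (752,195), and the lead-ins are near (580,103) and (590,173).

Run:
```python
from h import *
c=cal('top')
def P(cx,cy,z): return onz('top',(80+cx/2.7-.3,120+cy/2.7-.3),z,c)
def s(n,*a): print(n,np.round(P(*a)*1000).tolist())
for n,a in dict(stNL=(372,95,.05),stNR=(390,247,.05),stFar=(752,197,.05),inL=(386,122,.05),inR=(396,210,.05),liL0=(555,99,.06),liL1=(592,104,.06),liR0=(570,184,.06),liR1=(605,168,.06),
 dish=(231,240,.064),pf1=(263,207,.048),pf2=(273,259,.048),pr1=(185,222,.048),pr2=(195,278,.048),tail=(155,260,.043),tail2=(152,248,.046),tail3=(156,270,.046),
 roof1=(108,82,.11),roof2=(162,318,.11),roof3=(15,102,.11),roof4=(50,335,.11),fl1=(250,80,.05),fl2=(296,290,.05),dish2=(205,130,.062),
 ).items(): s(n,*a)
c=cal('scene')
for n,(u,v,z) in dict(dish=(515,271,.064),stNR=(430,283,.05),stNL=(440,345,.05),stFL=(225,362,.05)).items():
  print(n,np.round(onz('scene',(u/1.5,v/1.5),z,c)*1000).tolist())
```

```text
stNL [619.0, 108.0, 50.0]
stNR [450.0, 100.0, 50.0]
stFar [468.0, -287.0, 50.0]
inL [587.0, 95.0, 50.0]
inR [489.0, 91.0, 50.0]
liL0 [593.0, -89.0, 60.0]
liL1 [583.0, -128.0, 60.0]
liR0 [498.0, -95.0, 60.0]
liR1 [512.0, -134.0, 60.0]
dish [471.0, 264.0, 64.0]
pf1 [506.0, 232.0, 48.0]
pf2 [449.0, 224.0, 48.0]
pr1 [498.0, 316.0, 48.0]
pr2 [437.0, 307.0, 48.0]
tail [461.0, 350.0, 43.0]
tail2 [473.0, 352.0, 46.0]
tail3 [449.0, 349.0, 46.0]
roof1 [639.0, 374.0, 110.0]
roof2 [390.0, 325.0, 110.0]
roof3 [627.0, 471.0, 110.0]
roof4 [383.0, 437.0, 110.0]
fl1 [648.0, 239.0, 50.0]
fl2 [414.0, 202.0, 50.0]
dish2 [593.0, 287.0, 62.0]
dish [467.0, 278.0, 64.0]
stNR [472.0, 108.0, 50.0]
stNL [642.0, 102.0, 50.0]
stFL [649.0, -275.0, 50.0]
```

Run:
```python
from h import *
for n in('top','scene'):
  print(n,(proj(n,[[0,0,0],[.284,-.612,.304],[.284,-.612,.231],[.471,.264,.064],[.619,.108,.05],[.45,.1,.05]])*1.5).round().tolist())
def tri(a,b):
  o1,d1=ray('top',a);o2,d2=ray('scene',b)
  A=np.c_[d1,-d2];s=np.linalg.lstsq(A,o2-o1,rcond=None)[0];p=o1+d1*s[0];q=o2+d2*s[1];print(p.round(3),q.round(3))
tri((164,210),(515/1.5,271/1.5)); tri((372/2.7+80,95/2.7+120),(440/1.5,345/1.5));tri((390/2.7+80,247/2.7+120),(432/1.5,283/1.5));tri((752/2.7+80,195/2.7+120),(228/1.5,300/1.5))
tri((173.5,307),(483/1.5,212/1.5))
K,k,Rm,t=cal('wrist');print(Rm@R.from_quat(np.roll(bot.get_obs()['tool_rot'],-1)).as_matrix(), Rm@bot.get_obs()['eef_pos']+t,K[0,0])
```

```text
top [[411.0, 556.0], [808.0, 355.0], [778.0, 360.0], [248.0, 313.0], [326.0, 232.0], [336.0, 317.0]]
scene [[360.0, 179.0], [33.0, 134.0], [46.0, 169.0], [509.0, 273.0], [442.0, 336.0], [424.0, 276.0]]
[0.467 0.268 0.063] [0.468 0.277 0.065]
[0.624 0.108 0.031] [0.623 0.106 0.03 ]
[0.452 0.101 0.033] [0.454 0.115 0.034]
[ 0.472 -0.292  0.038] [ 0.472 -0.286  0.037]
[0.198 0.264 0.019] [0.199 0.272 0.021]
[[ 5.78485763e-04  9.99999744e-01 -4.21430404e-04]
 [-9.65624943e-01  4.49054212e-04 -2.59938968e-01]
 [-2.59938712e-01  5.57314702e-04  9.65624956e-01]] [0.00049718 0.04640294 0.08422551] 295.5966733732822
```

```bash
cat >> h.py <<'E'
def plan(wps,g=0,start=None,smax=1.0):
    """wps: list of (x,y,z,yaw of tool x, rad); tool down. prints 5-row calls"""
    o=bot.get_obs(); Rt=R.from_quat(np.roll(o['tool_rot'],-1)).as_matrix()
    p=np.array(o['eef_pos'])if start is None else np.array(start,float); rows=[]
    for w in wps:
        tgt=np.array(w[:3]); yx=np.array([np.cos(w[3]),np.sin(w[3]),0]);z=np.array([0,0,-1.])
        T=np.c_[yx,np.cross(z,yx),z]
        rv=R.from_matrix(Rt.T@T).as_rotvec()
        n=max(1,int(np.ceil(np.abs(rv).max()/.15-.02)))
        for i in range(200):
            d=Rt.T@(tgt-p); m=max(np.abs(d).max()/.02/smax,np.abs(R.from_matrix(Rt.T@T).as_rotvec()).max()/.15)
            if m<0.02: break
            m=max(1,m); a=np.round(R.from_matrix(Rt.T@T).as_rotvec()/m/.15,2)
            d=np.round(d/m/.02,2); d=np.clip(d,-1,1);a=np.clip(a,-1,1)
            p=p+Rt@d*.02; Rt=Rt@R.from_rotvec(a*.15).as_matrix(); rows.append(np.r_[d,a,g]+0.)
    for i in range(0,len(rows),5): print([float(round(v,2)) for r in rows[i:i+5] for v in r])
    print(len(rows),p.round(4))
E
python3 - <<'E'
from h import *
y=np.radians(98.5)
plan([(.5,-.12,.36,y),(.462,.25,.29,y)],g=.18)
E
```

```text
[1.0, -0.88, -0.14, 0.0, 0.0, -0.43, 0.18, 1.0, -0.77, -0.13, 0.0, 0.0, -0.4, 0.18, 1.0, -0.68, -0.13, 0.0, 0.0, -0.39, 0.18, 1.0, -0.6, -0.12, 0.0, 0.0, -0.37, 0.18, 1.0, -0.53, -0.12, 0.0, 0.0, -0.36, 0.18]
[1.0, -0.46, -0.11, 0.0, 0.0, -0.35, 0.18, 1.0, -0.4, -0.11, 0.0, 0.0, -0.34, 0.18, 1.0, -0.34, -0.11, 0.0, 0.0, -0.34, 0.18, 1.0, -0.28, -0.11, 0.0, 0.0, -0.33, 0.18, 1.0, -0.23, -0.11, 0.0, 0.0, -0.33, 0.18]
[1.0, -0.18, -0.11, 0.0, 0.0, -0.32, 0.18, 1.0, -0.13, -0.1, 0.0, 0.0, -0.32, 0.18, 1.0, -0.08, -0.1, 0.0, 0.0, -0.32, 0.18, 1.0, -0.03, -0.1, 0.0, 0.0, -0.32, 0.18, 1.0, 0.01, -0.1, 0.0, 0.0, -0.32, 0.18]
[1.0, 0.06, -0.11, 0.0, 0.0, -0.32, 0.18, 1.0, 0.11, -0.11, 0.0, 0.0, -0.32, 0.18, 1.0, 0.16, -0.11, 0.0, 0.0, -0.32, 0.18, 1.0, 0.21, -0.11, 0.0, 0.0, -0.33, 0.18, 1.0, 0.26, -0.11, 0.0, 0.0, -0.33, 0.18]
[1.0, 0.32, -0.11, 0.0, 0.0, -0.33, 0.18, 1.0, 0.37, -0.11, 0.0, 0.0, -0.34, 0.18, 1.0, 0.43, -0.11, 0.0, 0.0, -0.35, 0.18, 1.0, 0.49, -0.11, 0.0, 0.0, -0.35, 0.18, 0.94, 0.53, -0.11, 0.0, 0.0, -0.34, 0.18]
[1.0, 0.05, 0.19, 0.0, 0.0, 0.0, 0.18, 1.0, 0.05, 0.19, 0.0, 0.0, 0.0, 0.18, 1.0, 0.05, 0.19, 0.0, 0.0, 0.0, 0.18, 1.0, 0.05, 0.19, 0.0, 0.0, 0.0, 0.18, 1.0, 0.04, 0.19, 0.0, 0.0, 0.0, 0.18]
[1.0, 0.05, 0.19, 0.0, 0.0, 0.0, 0.18, 1.0, 0.04, 0.19, 0.0, 0.0, 0.0, 0.18, 1.0, 0.05, 0.19, 0.0, 0.0, 0.0, 0.18, 1.0, 0.04, 0.19, 0.0, 0.0, 0.0, 0.18, 1.0, 0.05, 0.19, 0.0, 0.0, 0.0, 0.18]
[1.0, 0.04, 0.19, 0.0, 0.0, 0.0, 0.18, 1.0, 0.05, 0.19, 0.0, 0.0, 0.0, 0.18, 1.0, 0.04, 0.19, 0.0, 0.0, 0.0, 0.18, 1.0, 0.05, 0.18, 0.0, 0.0, 0.0, 0.18, 1.0, 0.04, 0.19, 0.0, 0.0, 0.0, 0.18]
[1.0, 0.05, 0.18, 0.0, 0.0, 0.0, 0.18, 1.0, 0.04, 0.19, 0.0, 0.0, 0.0, 0.18, 1.0, 0.05, 0.18, 0.0, 0.0, 0.0, 0.18, 0.57, 0.02, 0.11, 0.0, 0.0, 0.0, 0.18]
44 [0.462  0.2499 0.2899]
```

servo_tool --motion '[1.0, -0.88, -0.14, 0.0, 0.0, -0.43, 0.18, 1.0, -0.77, -0.13, 0.0, 0.0, -0.4, 0.18, 1.0, -0.68, -0.13, 0.0, 0.0, -0.39, 0.18, 1.0, -0.6, -0.12, 0.0, 0.0, -0.37, 0.18, 1.0, -0.53, -0.12, 0.0, 0.0, -0.36, 0.18]' --grip_force 50

```text
t: 1.23
eef_pos: [0.3336, -0.4993, 0.317]
tool_rot: [0.0, 0.934, 0.357, 0.0]
contact_force: [0.7, -0.5, -0.0]
gripper_width: 0.823
grasp_force: 0.0
```

servo_tool --motion '[1.0, -0.46, -0.11, 0.0, 0.0, -0.35, 0.18, 1.0, -0.4, -0.11, 0.0, 0.0, -0.34, 0.18, 1.0, -0.34, -0.11, 0.0, 0.0, -0.34, 0.18, 1.0, -0.28, -0.11, 0.0, 0.0, -0.33, 0.18, 1.0, -0.23, -0.11, 0.0, 0.0, -0.33, 0.18]'

```text
t: 1.85
eef_pos: [0.376, -0.4026, 0.3279]
tool_rot: [0.0, 0.882, 0.472, 0.0]
contact_force: [0.2, 0.2, 0.6]
gripper_width: 0.819
grasp_force: 0.0
```

servo_tool --motion '[1.0, -0.18, -0.11, 0.0, 0.0, -0.32, 0.18, 1.0, -0.13, -0.1, 0.0, 0.0, -0.32, 0.18, 1.0, -0.08, -0.1, 0.0, 0.0, -0.32, 0.18, 1.0, -0.03, -0.1, 0.0, 0.0, -0.32, 0.18, 1.0, 0.01, -0.1, 0.0, 0.0, -0.32, 0.18]'

```text
t: 2.48
eef_pos: [0.4164, -0.3105, 0.338]
tool_rot: [0.0, 0.819, 0.574, 0.0]
contact_force: [0.2, -0.0, 0.0]
gripper_width: 0.818
grasp_force: 0.0
```

servo_tool --motion '[1.0, 0.06, -0.11, 0.0, 0.0, -0.32, 0.18, 1.0, 0.11, -0.11, 0.0, 0.0, -0.32, 0.18, 1.0, 0.16, -0.11, 0.0, 0.0, -0.32, 0.18, 1.0, 0.21, -0.11, 0.0, 0.0, -0.33, 0.18, 1.0, 0.26, -0.11, 0.0, 0.0, -0.33, 0.18]'

```text
t: 3.1
eef_pos: [0.4572, -0.2174, 0.3491]
tool_rot: [0.0, 0.743, 0.669, 0.0]
contact_force: [0.4, -0.4, 0.0]
gripper_width: 0.82
grasp_force: 0.0
```

servo_tool --motion '[1.0, 0.32, -0.11, 0.0, 0.0, -0.33, 0.18, 1.0, 0.37, -0.11, 0.0, 0.0, -0.34, 0.18, 1.0, 0.43, -0.11, 0.0, 0.0, -0.35, 0.18, 1.0, 0.49, -0.11, 0.0, 0.0, -0.35, 0.18, 0.94, 0.53, -0.11, 0.0, 0.0, -0.34, 0.18]'

```text
t: 3.72
eef_pos: [0.5006, -0.1184, 0.3601]
tool_rot: [0.0, 0.651, 0.759, 0.0]
contact_force: [-0.3, -0.2, 0.2]
gripper_width: 0.822
grasp_force: 0.0
```

Run:
```python
from h import *
o=bot.get_obs();print(o['t'],o['eef_pos'],o['tool_rot'],o['q'],o['gripper_width'])
c=cal('wrist');snap('wrist','w0',1.5)
print((proj('wrist',[[.535,.09,.05],[.547,-.123,.05]],c)*1.5).round())
y=np.radians(98.5)
plan([(.462,.25,.29,y)],g=.18)
```

```text
3.725 [ 0.50063829 -0.11843697  0.36008105] [4.90345618e-05 6.51357019e-01 7.58771394e-01 4.75782415e-05] [ 0.52124016  0.19359706 -0.46779037  1.83996762  0.09604796  1.13003807
  0.17198235] 0.8220789111646359
[[467. -18.]
 [431. 261.]]
[1.0, 0.05, 0.19, 0.0, 0.0, 0.0, 0.18, 1.0, 0.05, 0.19, 0.0, 0.0, 0.0, 0.18, 1.0, 0.05, 0.19, 0.0, 0.0, 0.0, 0.18, 1.0, 0.05, 0.19, 0.0, 0.0, 0.0, 0.18, 1.0, 0.05, 0.19, 0.0, 0.0, 0.0, 0.18]
[1.0, 0.05, 0.2, 0.0, 0.0, 0.0, 0.18, 1.0, 0.05, 0.19, 0.0, 0.0, 0.01, 0.18, 1.0, 0.05, 0.2, 0.0, 0.0, 0.0, 0.18, 1.0, 0.05, 0.19, 0.0, 0.0, 0.01, 0.18, 1.0, 0.04, 0.2, 0.0, 0.0, 0.0, 0.18]
[1.0, 0.05, 0.19, 0.0, 0.0, 0.01, 0.18, 1.0, 0.04, 0.2, 0.0, 0.0, 0.0, 0.18, 1.0, 0.04, 0.19, 0.0, 0.0, 0.01, 0.18, 1.0, 0.04, 0.2, 0.0, 0.0, 0.0, 0.18, 1.0, 0.04, 0.19, 0.0, 0.0, 0.01, 0.18]
[1.0, 0.04, 0.2, 0.0, 0.0, 0.0, 0.18, 1.0, 0.04, 0.19, 0.01, 0.0, 0.01, 0.18, 1.0, 0.05, 0.2, 0.0, -0.01, 0.0, 0.18, 0.35, 0.01, 0.06, 0.0, 0.0, 0.0, 0.18]
19 [0.462  0.25   0.2901]
```

View pics/w0.png

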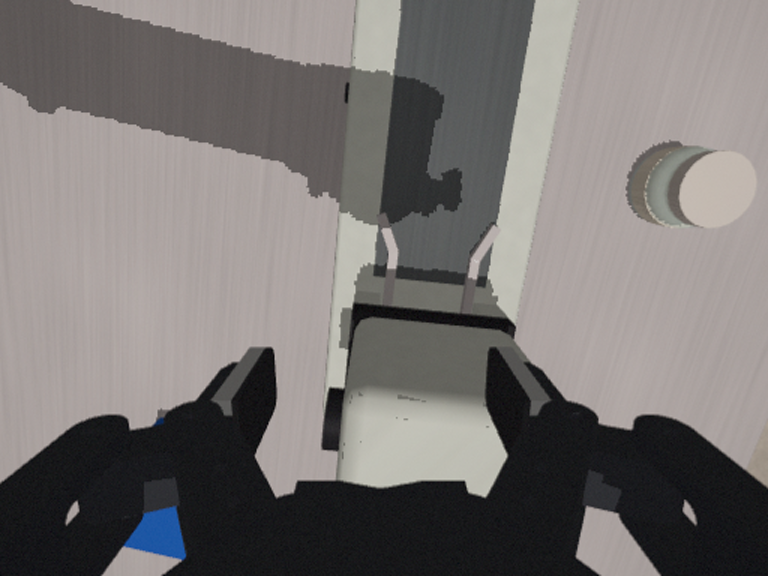

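Wrist view above the microscope head: lead-in tips are at (382,217) and (495,228), the bends at about (392,252) and (474,260), and the stage's white edges at (357,0)/(341,210) and (577,0)/(540,180). I'll continue to the carrier.

servo_tool --motion '[1, 0.05, 0.19, 0, 0, 0, 0.18, 1, 0.05, 0.19, 0, 0, 0, 0.18, 1, 0.05, 0.19, 0, 0, 0, 0.18, 1, 0.05, 0.19, 0, 0, 0, 0.18, 1, 0.05, 0.19, 0, 0, 0, 0.18]'

```text
t: 4.4
eef_pos: [0.4902, -0.0196, 0.3408]
tool_rot: [0.0, 0.653, 0.758, -0.0]
contact_force: [-0.2, -1.0, 0.1]
gripper_width: 0.823
grasp_force: 0.0
```

servo_tool --motion '[1, 0.05, 0.2, 0, 0, 0, 0.18, 1, 0.05, 0.19, 0, 0, 0, 0.18, 1, 0.05, 0.2, 0, 0, 0.01, 0.18, 1, 0.05, 0.19, 0, 0, 0, 0.18, 1, 0.04, 0.2, 0, 0, 0.01, 0.18]'

```text
t: 5.03
eef_pos: [0.4802, 0.08, 0.3212]
tool_rot: [0.0, 0.654, 0.757, -0.0]
contact_force: [0.3, 0.1, -0.2]
gripper_width: 0.819
grasp_force: 0.0
```

servo_tool --motion '[1, 0.05, 0.19, 0, 0, 0.01, 0.18, 1, 0.04, 0.2, 0, 0, 0, 0.18, 1, 0.04, 0.19, 0, 0, 0.01, 0.18, 1, 0.04, 0.2, 0, 0, 0, 0.18, 1, 0.04, 0.19, 0, 0, 0.01, 0.18]'

```text
t: 5.65
eef_pos: [0.4701, 0.1796, 0.3018]
tool_rot: [0.0, 0.656, 0.755, -0.0]
contact_force: [0.2, -0.2, 0.3]
gripper_width: 0.82
grasp_force: 0.0
```

servo_tool --motion '[1, 0.04, 0.2, 0, 0, 0, 0.18, 1, 0.04, 0.2, 0, 0, 0, 0.18, 1, 0.04, 0.2, 0, 0, 0, 0.18, 0.35, 0, 0.06, 0, 0, 0, 0.18, 0, 0, 0, 0, 0, 0, 0.18]'

```text
t: 6.28
eef_pos: [0.463, 0.2457, 0.2886]
tool_rot: [0.0, 0.655, 0.755, -0.0]
contact_force: [-0.8, -0.6, 0.3]
gripper_width: 0.817
grasp_force: 0.0
```

Run:
```python
from h import *
# earlier pose wrist calibration rebuilt from tool pose
A=np.array([[5.78485763e-04,9.99999744e-01,-4.21430404e-04],[-9.65624943e-01,4.49054212e-04,-2.59938968e-01],[-2.59938712e-01,5.57314702e-04,9.65624956e-01]]);b=np.array([.00049718,.04640294,.08422551])
Rt=R.from_quat([.651357,.758771,0,0]).as_matrix();e=np.array([.500638,-.118437,.360081])
K,k,_,_=cal('wrist');Rm=A@Rt.T;c=(K,k,Rm,b-Rm@e)
print(proj('wrist',[[.535,.09,.05],[.547,-.123,.05]],c)*1.5)
for n,(u,v,z) in dict(tipL=(382,217,.06),tipR=(495,228,.06),bendL=(392,252,.06),bendR=(474,260,.06),eL1=(357,0,.05),eL2=(341,210,.05),eR1=(577,0,.05),eR2=(540,180,.05),iL1=(402,0,.05),iL2=(384,200,.05),iR1=(535,0,.05),iR2=(505,180,.05),headLfront=(355,305,.05)).items(): print(n,np.round(onz('wrist',(u/1.5,v/1.5),z,c)*1000).tolist())
o=bot.get_obs();print(o['t'],o['eef_pos'],o['tool_rot'],o['q'])
c=cal('wrist');snap('wrist','w1',1.5);np.save('c1.npy',np.array([0]))
import pickle;pickle.dump(c,open('c1.pkl','wb'))
```

```text
[[468.73801006 -17.73582849]
 [432.54575275 261.13029108]]
tipL [497.0, -91.0, 60.0]
tipR [592.0, -86.0, 60.0]
bendL [510.0, -119.0, 60.0]
bendR [580.0, -115.0, 60.0]
eL1 [454.0, 66.0, 50.0]
eL2 [462.0, -91.0, 50.0]
eR1 [618.0, 91.0, 50.0]
eR2 [623.0, -42.0, 50.0]
iL1 [488.0, 71.0, 50.0]
iL2 [497.0, -78.0, 50.0]
iR1 [587.0, 86.0, 50.0]
iR2 [594.0, -46.0, 50.0]
headLfront [486.0, -173.0, 50.0]
6.275 [0.46297837 0.24567227 0.28863642] [ 4.13211215e-06  6.55266304e-01  7.55397938e-01 -1.61710322e-04] [-0.04741241  0.31804024 -0.6719234   1.8948626   0.23241804  1.00726502
 -0.67853115]
```

View pics/w1.png

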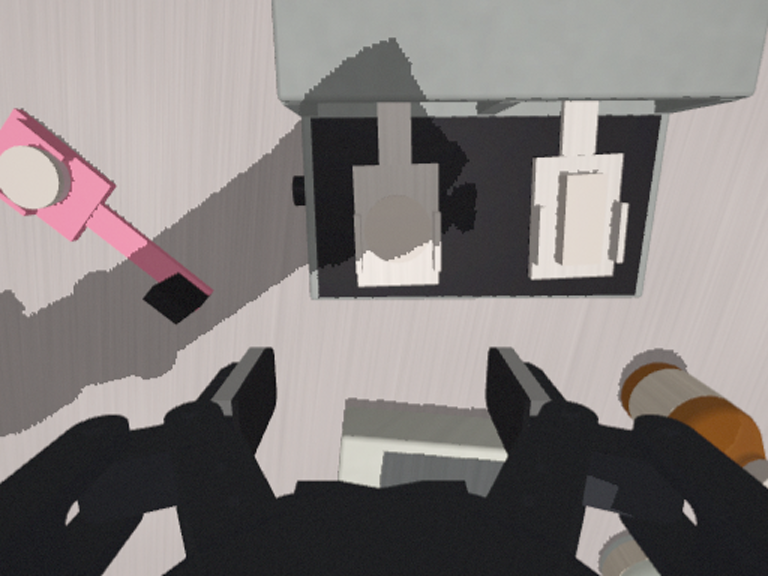

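The wrist view shows the target carrier: plate corners (358,286), (438,286), (354,166) and (438,164), dish at about (401,228), tail bar x 378–410. A thin rim edges the dark floor.

Run:
```python
from h import *
import pickle
c=pickle.load(open('c1.pkl','rb'))
f=lambda u,v,z:onz('wrist',(u/1.5,v/1.5),z,c)*1000
a,b,d,e=[f(*p,48) if 0 else onz('wrist',(p[0]/1.5,p[1]/1.5),.048,c) for p in[(358,286),(438,286),(354,166),(438,164)]]
print(*[x.round(4) for x in(a,b,d,e)])
print('front',(a+b)/2,'rear',(d+e)/2,'ctr',(a+b+d+e)/4)
v=(a+b-d-e);w=(b-a+e-d);print('yaw fwd',np.degrees(np.arctan2(v[1],v[0])),'width dir-90',np.degrees(np.arctan2(w[1],w[0])),np.linalg.norm(v)/2,np.linalg.norm(w)/2)
for p in[(378,164,.046),(410,163,.046),(378,103,.046),(410,101,.046)]: print('tail',f(*p))
for p in[(312,118,.04),(315,296,.04),(640,294,.04),(660,116,.04),(318,299,.04)]: print('floor',f(*p).round())
```

```text
[0.45   0.2277 0.048 ] [0.5073 0.2359 0.048 ] [0.4366 0.3103 0.048 ] [0.4924 0.3196 0.048 ]
front [0.47863957 0.231809   0.048     ] rear [0.46447708 0.31497424 0.048     ] ctr [0.47155833 0.27339162 0.048     ]
yaw fwd -80.33561323553684 width dir-90 8.798263184123435 0.08436250809261309 0.057213118035004014
tail [452.38733354 313.91774733  46.        ]
tail [473.74647498 317.63310718  46.        ]
tail [446.9892648  352.01333723  46.        ]
tail [467.54095934 356.18309327  46.        ]
floor [404. 337.  40.]
floor [419. 213.  40.]
floor [659. 249.  40.]
floor [636. 372.  40.]
floor [422. 211.  40.]
```

Run:
```python
from h import *
y=np.radians(99.1)
plan([(.4732,.2635,.20,y),(.4732,.2635,.114,y)],g=.21)
```

```text
[0.19, 0.14, 1.0, 0.0, 0.0, -0.03, 0.21, 0.19, 0.14, 1.0, 0.0, 0.0, -0.03, 0.21, 0.19, 0.14, 1.0, 0.0, 0.0, -0.02, 0.21, 0.19, 0.15, 1.0, 0.0, 0.0, -0.03, 0.21, 0.08, 0.06, 0.43, 0.0, 0.0, -0.01, 0.21]
[0.0, 0.0, 1.0, 0.0, 0.0, 0.0, 0.21, 0.0, 0.0, 1.0, 0.0, 0.0, 0.0, 0.21, 0.0, 0.0, 1.0, 0.0, 0.0, 0.0, 0.21, 0.0, 0.0, 1.0, 0.0, 0.0, 0.0, 0.21, 0.0, 0.0, 0.3, 0.0, 0.0, 0.0, 0.21]
10 [0.4732 0.2635 0.1141]
```

servo_tool --motion '[0.19, 0.14, 1, 0, 0, -0.03, 0.21, 0.19, 0.14, 1, 0, 0, -0.03, 0.21, 0.19, 0.14, 1, 0, 0, -0.02, 0.21, 0.19, 0.15, 1, 0, 0, -0.03, 0.21, 0.08, 0.06, 0.43, 0, 0, -0.01, 0.21]'

```text
t: 6.95
eef_pos: [0.4725, 0.2641, 0.1981]
tool_rot: [-0.001, 0.648, 0.761, -0.001]
contact_force: [0.8, -0.2, -0.2]
gripper_width: 0.787
grasp_force: 0.0
```

servo_tool --motion '[0, 0, 1, 0, 0, 0, 0.21, 0, 0, 1, 0, 0, 0, 0.21, 0, 0, 0, 0, 0, 0, 0.21]'

```text
t: 7.32
eef_pos: [0.4721, 0.2633, 0.1582]
tool_rot: [-0.001, 0.649, 0.761, -0.002]
contact_force: [-0.3, 0.8, 0.6]
gripper_width: 0.787
grasp_force: 0.0
```

Run:
```python
from h import *
o=bot.get_obs();print(o['t'],o['eef_pos'],o['tool_rot'])
c=cal('wrist');snap('wrist','w2',1.5)
import pickle;pickle.dump(c,open('c2.pkl','wb'))
```

```text
7.325 [0.47205528 0.26332612 0.15821613] [-5.20879931e-04  6.48659532e-01  7.61076729e-01 -1.65933913e-03]
```

View pics/w2.png

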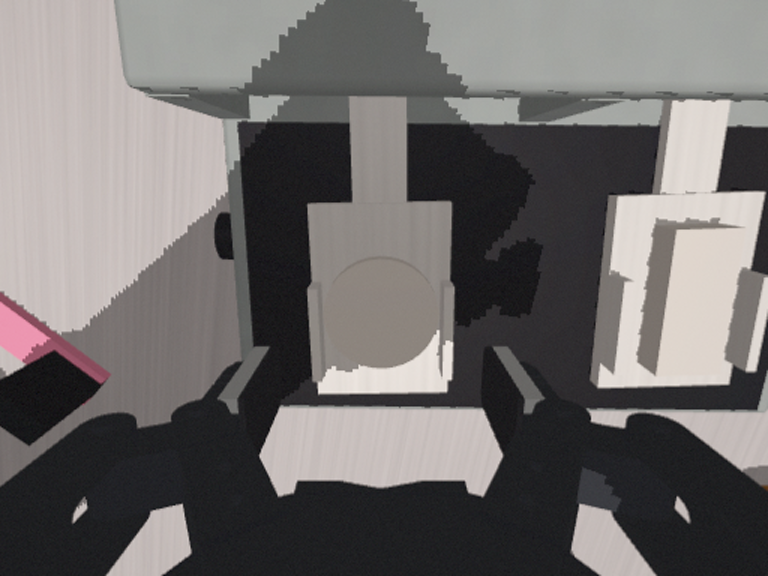

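Close view: plate corners (319,393), (447,391), (308,204) and (452,202), centred between the fingers. The left side rim is at x≈245 and there is no notable front lip.

Run:
```python
from h import *
import pickle
c=pickle.load(open('c2.pkl','rb'))
a,b,d,e=[onz('wrist',(p[0]/1.5,p[1]/1.5),.048,c) for p in[(319,393),(447,391),(308,204),(452,202)]]
v=(a+b-d-e);w=(b-a+e-d)
print('ctr',(a+b+d+e)/4,np.degrees(np.arctan2(v[1],v[0])),np.degrees(np.arctan2(w[1],w[0])),np.linalg.norm(v)/2,np.linalg.norm(w)/2)
q=[onz('wrist',(p[0]/1.5,p[1]/1.5),.06,c) for p in[(308,283),(318,380),(453,283),(452,378)]]
print('cheeks',*[x.round(4) for x in q],np.mean(q,0))
y=np.radians(99.1)
ctr=(a+b+d+e)/4; g=ctr+.01*np.array([.159,-.987,0]);print(g)
plan([(g[0],g[1],.114,y)],g=.21)
```

```text
ctr [0.47130814 0.27446545 0.048     ] -79.95015430580777 10.088582439397953 0.08337684860657447 0.05736255145007918
cheeks [0.4411 0.2816 0.06  ] [0.4501 0.2409 0.06  ] [0.4969 0.2906 0.06  ] [0.5047 0.2507 0.06  ] [0.4732008  0.26596973 0.06      ]
[0.47289814 0.26459545 0.048     ]
[0.02, 0.01, 1.0, 0.0, 0.0, 0.0, 0.21, 0.01, 0.01, 1.0, -0.01, 0.0, 0.0, 0.21, 0.01, 0.01, 0.27, 0.0, 0.0, 0.0, 0.21]
3 [0.473  0.2646 0.1139]
```

servo_tool --motion '[0.04, 0.02, 1, 0, 0, -0.1, 0.21, 0, 0, 1, 0, 0, 0, 0.21, 0, 0, 0.25, 0, 0, 0, 0.21, 0, 0, 0, 0, 0, 0, 0.5, 0, 0, 0, 0, 0, 0, 0.5]' --grip_force 50

```text
t: 8.0
eef_pos: [0.4734, 0.2651, 0.1153]
tool_rot: [0.0, 0.643, 0.766, 0.0]
contact_force: [0.0, 0.0, -0.7]
gripper_width: 0.664
grasp_force: 54.9
```

servo_tool --motion '[0, 0, 0, 0, 0, 0, 0.5, 0, 0, 0, 0, 0, 0, 0.5]'

```text
t: 8.25
eef_pos: [0.4734, 0.2649, 0.1153]
tool_rot: [0.0, 0.643, 0.766, 0.0]
contact_force: [0.4, 0.4, -0.6]
gripper_width: 0.666
grasp_force: 54.9
```

Run:
```python
from h import *
y=np.radians(100);d=np.array([.174,-.985]);p=np.array(bot.get_obs()['eef_pos'])
q=p[:2]+d*.095
plan([(p[0],p[1],.1213,y),(*q,.1213,y),(*q,.15,y),(.5429,-.053,.15,np.radians(92.9))],g=.5)
```

```text
[0.0, 0.0, -0.3, 0.0, 0.0, 0.0, 0.5, -1.0, 0.0, 0.0, 0.0, 0.0, 0.0, 0.5, -1.0, 0.0, 0.0, 0.0, 0.0, 0.0, 0.5, -1.0, 0.0, 0.0, 0.0, 0.0, 0.0, 0.5, -1.0, 0.0, 0.0, 0.0, 0.0, 0.0, 0.5]
[-0.75, 0.0, 0.0, 0.0, 0.0, 0.0, 0.5, 0.0, 0.0, -1.0, 0.0, 0.0, 0.0, 0.5, 0.0, 0.01, -0.44, 0.0, 0.0, 0.0, 0.5, -1.0, 0.06, 0.0, 0.0, 0.0, 0.07, 0.5, -1.0, 0.07, 0.0, 0.0, 0.0, 0.07, 0.5]
[-1.0, 0.08, 0.0, 0.0, 0.0, 0.07, 0.5, -1.0, 0.09, 0.0, 0.0, 0.0, 0.07, 0.5, -1.0, 0.1, 0.0, 0.0, 0.0, 0.07, 0.5, -1.0, 0.11, 0.0, 0.0, 0.0, 0.07, 0.5, -1.0, 0.12, 0.0, 0.0, 0.0, 0.07, 0.5]
[-1.0, 0.13, 0.0, 0.0, 0.0, 0.07, 0.5, -1.0, 0.14, 0.0, 0.0, 0.0, 0.08, 0.5, -1.0, 0.16, 0.0, 0.0, 0.0, 0.07, 0.5, -1.0, 0.16, 0.0, 0.0, 0.0, 0.08, 0.5, -0.45, 0.08, 0.0, 0.0, 0.0, 0.03, 0.5]
20 [ 0.5429 -0.0531  0.1501]
```

servo_tool --motion '[0, 0, -0.3, 0, 0, 0, 0.5, 0, 0, 0, 0, 0, 0, 0.5, -0.4, 0, 0, 0, 0, 0, 0.5, -0.6, 0, 0, 0, 0, 0, 0.5, -0.7, 0, 0, 0, 0, 0, 0.5]'

```text
t: 8.88
eef_pos: [0.4793, 0.2302, 0.121]
tool_rot: [0.0, 0.643, 0.766, -0.0]
contact_force: [0.4, 0.2, -1.6]
gripper_width: 0.661
grasp_force: 54.9
```

Lifted freely (weight −1.6 N), no contact. Continuing outward.

servo_tool --motion '[-0.8, 0, 0, 0, 0, 0, 0.5, -0.8, 0, 0, 0, 0, 0, 0.5, -0.8, 0, 0, 0, 0, 0, 0.5, -0.7, 0, 0, 0, 0, 0, 0.5, 0, 0, -0.6, 0, 0, 0, 0.5]'

```text
t: 9.5
eef_pos: [0.4896, 0.1686, 0.1328]
tool_rot: [-0.0, 0.644, 0.765, -0.001]
contact_force: [-0.1, 0.2, -1.4]
gripper_width: 0.659
grasp_force: 54.9
```

servo_tool --motion '[0, 0, -0.85, 0, 0, 0, 0.5, -0.5, 0.04, 0, 0, 0, 0.07, 0.5, -0.8, 0.06, 0, 0, 0, 0.07, 0.5, -1, 0.07, 0, 0, 0, 0.07, 0.5, -1, 0.08, 0, 0, 0, 0.07, 0.5]'

```text
t: 10.12
eef_pos: [0.5051, 0.1039, 0.1496]
tool_rot: [-0.0, 0.66, 0.752, -0.001]
contact_force: [0.6, 0.9, -2.4]
gripper_width: 0.667
grasp_force: 55.0
```

Run:
```python
from h import *
o=bot.get_obs();print(o['t'],o['eef_pos'],o['contact_force'],o['torque'])
c=cal('wrist');snap('wrist','w3',1.5)
import pickle;pickle.dump(c,open('c3.pkl','wb'))
plan([(.5429,-.053,.145,np.radians(92.9))],g=.5,smax=.8)
```

```text
10.125 [0.50513217 0.10389215 0.14964522] [ 0.60517693  0.90961446 -2.35637136] [-0.07323882  0.03207265 -0.04699797]
[-0.8, 0.09, 0.02, 0.0, 0.0, 0.05, 0.5, -0.8, 0.09, 0.03, 0.0, 0.0, 0.05, 0.5, -0.8, 0.1, 0.02, 0.0, 0.0, 0.05, 0.5, -0.8, 0.11, 0.03, 0.0, 0.0, 0.05, 0.5, -0.8, 0.11, 0.02, 0.0, 0.0, 0.05, 0.5]
[-0.8, 0.12, 0.03, 0.0, 0.0, 0.05, 0.5, -0.8, 0.13, 0.02, 0.0, 0.0, 0.05, 0.5, -0.8, 0.13, 0.03, 0.0, 0.01, 0.06, 0.5, -0.8, 0.14, 0.02, 0.0, 0.01, 0.05, 0.5, -0.62, 0.11, 0.02, -0.01, 0.0, 0.04, 0.5]
10 [ 0.5428 -0.0531  0.145 ]
```

View pics/w3.png

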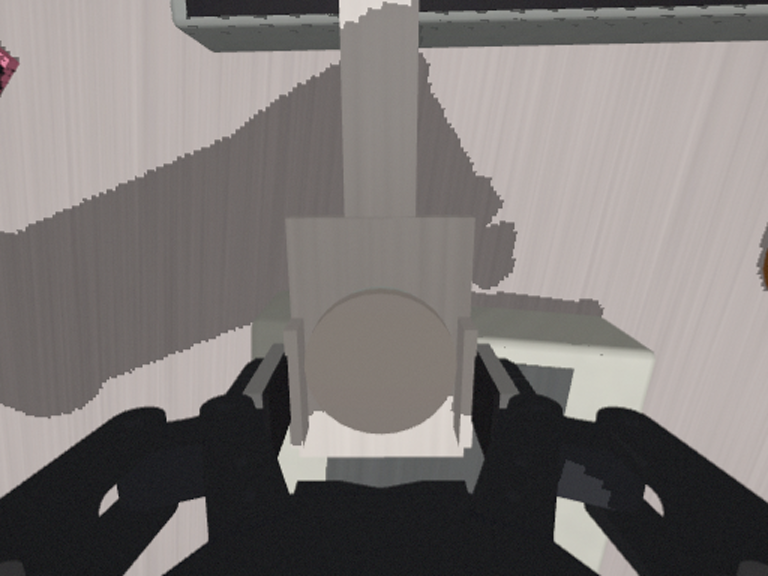

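The carrier is held straight between the cheeks (rear edge (287,218)–(474,217)) and clear of the block, with the stage end below right. On to the apron.

servo_tool --motion '[-0.8, 0.09, 0.02, 0, 0, 0.05, 0.5, -0.8, 0.09, 0.03, 0, 0, 0.05, 0.5, -0.8, 0.1, 0.02, 0, 0, 0.05, 0.5, -0.8, 0.11, 0.03, 0, 0, 0.05, 0.5, -0.8, 0.11, 0.02, 0, 0, 0.05, 0.5]'

```text
t: 10.8
eef_pos: [0.5246, 0.0266, 0.1477]
tool_rot: [0.0, 0.673, 0.74, -0.0]
contact_force: [-0.1, -0.3, -0.6]
gripper_width: 0.665
grasp_force: 55.0
```

servo_tool --motion '[-0.8, 0.12, 0.03, 0, 0, 0.05, 0.5, -0.8, 0.13, 0.02, 0, 0, 0.05, 0.5, -0.8, 0.13, 0.03, 0, 0, 0.06, 0.5, -0.8, 0.14, 0.02, 0, 0, 0.05, 0.5, -0.62, 0.11, 0.02, 0, 0, 0.04, 0.5]'

```text
t: 11.42
eef_pos: [0.5432, -0.0487, 0.1452]
tool_rot: [0.0, 0.687, 0.727, -0.0]
contact_force: [-0.6, -0.5, -1.8]
gripper_width: 0.664
grasp_force: 55.0
```

servo_tool --motion '[0, 0, 0.5, 0, 0, 0, 0.5, 0, 0, 0.25, 0, 0, 0, 0.5, 0, 0, 0.1, 0, 0, 0, 0.5, 0, 0, 0, 0, 0, 0, 0.5]'

```text
t: 11.92
eef_pos: [0.5428, -0.0468, 0.1281]
tool_rot: [-0.0, 0.686, 0.727, -0.0]
contact_force: [-0.5, 0.5, -1.6]
gripper_width: 0.663
grasp_force: 55.0
```

Run:
```python
from h import *
o=bot.get_obs();print(o['t'],o['eef_pos'],o['tool_rot'],o['contact_force'],o['torque'],o['q'])
snap('scene','s1',2.6,(130,110,420,290))
```

```text
11.925 [ 0.5428142  -0.04683715  0.12811399] [-2.30544853e-04  6.86288566e-01  7.27329327e-01 -3.17014651e-05] [-0.53117243  0.52579598 -1.58634088] [-0.02648151 -0.02360527  0.01161117] [ 0.37393174  0.55365699 -0.51188717  1.97532335  0.40394053  0.71357214
 -0.32649855]
```

View pics/s1.png

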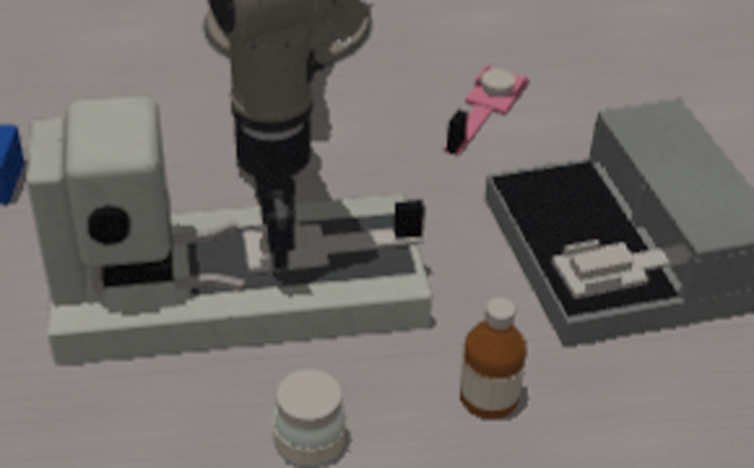

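The scene view shows the carrier over the stage's open end, aligned with the track. The tail grip (410,218) is over the stage's end, and the other carrier and bottle are undisturbed.

servo_tool --motion '[-0.25, 0, 0.05, 0, 0, 0, 0.5, 0, 0, 0.07, 0, 0, 0, 0.5, 0, 0, 0.04, 0, 0, 0, 0.5]'

```text
t: 12.35
eef_pos: [0.5432, -0.0526, 0.125]
tool_rot: [-0.0, 0.687, 0.727, 0.0]
contact_force: [-0.3, -0.3, -0.5]
gripper_width: 0.66
grasp_force: 55.0
```

servo_tool --motion '[0, 0, 0.03, 0, 0, 0, 0.5, 0, 0, 0, 0, 0, 0, 0.15, 0, 0, 0, 0, 0, 0, 0.15, 0, 0, 0, 0, 0, 0, 0.15]'

```text
t: 12.85
eef_pos: [0.5434, -0.0524, 0.1246]
tool_rot: [0.0, 0.687, 0.727, 0.0]
contact_force: [1.2, -0.6, -0.8]
gripper_width: 0.849
grasp_force: 0.0
```

servo_tool --motion '[0, 0, -1, 0, 0, 0, 0.15, 0, 0, -1, 0, 0, 0, 0.3, 0.3, 0, -1, 0, 0, 0, 0.4, 1, 0, -1, 0, 0, 0, 0.5, 1, 0, -0.6, 0, 0, 0, 0.5]'

```text
t: 13.48
eef_pos: [0.5409, -0.0044, 0.2185]
tool_rot: [0.001, 0.686, 0.727, 0.001]
contact_force: [-0.5, -0.5, -0.3]
gripper_width: 0.498
grasp_force: 0.0
```

servo_tool --motion '[1, 0, 0, 0, 0, 0, 0.5, 1, 0, 0, 0, 0, 0, 0.5, 1, 0, 0, 0, 0, 0, 0.5, 1, 0, 0, 0, 0, 0, 0.5, 0, 0, 0, 0, 0, 0, 0.5]'

```text
t: 14.1
eef_pos: [0.5354, 0.0765, 0.2169]
tool_rot: [-0.0, 0.685, 0.729, 0.0]
contact_force: [0.4, -0.7, -0.6]
gripper_width: 0.501
grasp_force: 0.0
```

Run:
```python
from h import *
o=bot.get_obs();print(o['t'],o['eef_pos'],o['tool_rot'],o['q'])
c=cal('wrist');snap('wrist','w4',1.5)
import pickle;pickle.dump(c,open('c4.pkl','wb'))
```

```text
14.1 [0.53542187 0.07654655 0.21690921] [-3.59771092e-04  6.84870772e-01  7.28664338e-01  4.22691246e-04] [ 0.23086111  0.42900651 -0.60878208  1.92704643  0.31249708  0.8796225
 -0.47519991]
```

View pics/w4.png

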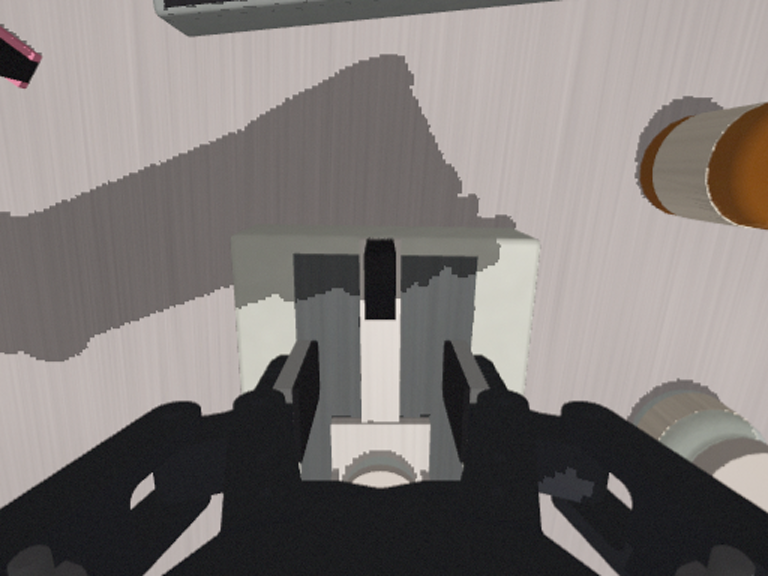

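The wrist view shows the carrier resting on the stage: tail block (365–396, 240–320), tail bar x 361–400, plate rear edge (331,425)–(431,423). The stage inlay's rear corners are (294,254) and (477,256).

Run:
```python
from h import *
import pickle
c=pickle.load(open('c4.pkl','rb'))
for n,(u,v,z) in dict(tfL=(365,320,.098),tfR=(396,320,.098),trL=(366,240,.098),trR=(395,240,.098),barL=(361,380,.056),barR=(400,380,.056),barL2=(361,418,.056),barR2=(401,418,.056),plL=(331,425,.058),plR=(431,423,.058),inL=(294,254,.05),inR=(477,256,.05),eL=(233,236,.05),eR=(540,239,.05),eL2=(240,380,.05),eR2=(525,380,.05)).items(): print(n,np.round(onz('wrist',(u/1.5,v/1.5),z,c)*1000,1).tolist())
```

```text
tfL [529.3, 77.0, 98.0]
tfR [543.2, 77.9, 98.0]
trL [527.8, 113.1, 98.0]
trR [540.2, 113.9, 98.0]
barL [528.4, 26.1, 56.0]
barR [550.5, 27.5, 56.0]
barL2 [529.6, 1.8, 56.0]
barR2 [552.9, 3.3, 56.0]
plL [512.4, -2.6, 58.0]
plR [570.3, 2.3, 58.0]
inL [488.3, 95.5, 50.0]
inR [587.2, 100.5, 50.0]
eL [455.6, 103.2, 50.0]
eR [619.8, 111.8, 50.0]
eL2 [457.7, 18.7, 50.0]
eR2 [623.9, 29.1, 50.0]
```

Run:
```python
from h import *
plan([(.5357,.0925,.20,np.radians(93.4)),(.5357,.0925,.140,np.radians(93.4))],g=.5)
```

```text
[0.88, 0.06, 0.84, 0.0, 0.0, 0.0, 0.5, 0.0, 0.0, 1.0, 0.0, 0.0, 0.0, 0.5, 0.0, 0.0, 1.0, 0.0, 0.0, 0.0, 0.5, 0.0, 0.0, 1.0, 0.0, 0.0, 0.0, 0.5]
4 [0.5358 0.0924 0.1399]
```

servo_tool --motion '[0.88, 0.06, 0.84, 0, 0, 0, 0.5, 0, 0, 1, 0, 0, 0, 0.5, 0, 0, 1, 0, 0, 0, 0.5, 0, 0, 0.7, 0, 0, 0, 0.5, 0, 0, 0.3, 0, 0, 0, 0.5]' --grip_force 30

```text
t: 14.78
eef_pos: [0.5358, 0.0903, 0.1384]
tool_rot: [-0.0, 0.687, 0.727, -0.001]
contact_force: [-0.2, -1.2, -0.4]
gripper_width: 0.502
grasp_force: 0.0
```

servo_tool --motion '[0, 0, 0, 0, 0, 0, 1, 0, 0, 0, 0, 0, 0, 1, 0, 0, 0, 0, 0, 0, 1, 0, 0, 0, 0, 0, 0, 1]'

```text
t: 15.28
eef_pos: [0.5365, 0.0911, 0.1401]
tool_rot: [0.0, 0.687, 0.727, 0.0]
contact_force: [1.2, 0.5, 1.1]
gripper_width: 0.16
grasp_force: 30.4
```

Run:
```python
from h import *
o=bot.get_obs();print(o['t'],o['eef_pos'],o['tool_rot'],o['contact_force'],o['torque'],o['gripper_width'])
L=lambda y:.5413-.046*y
z=o['eef_pos'][2];Y=np.radians(92.63)
plan([(L(.06),.06,z,Y),(L(.01),.01,z,Y)],g=1,smax=.5)
```

```text
15.275 [0.53652075 0.09113867 0.1401023 ] [2.71641385e-04 6.86583538e-01 7.27050767e-01 3.91896898e-04] [1.18449726 0.48310914 1.09263009] [ 0.03359598 -0.07552378  0.01954779] 0.1599375269644895
[-0.5, 0.0, 0.0, 0.0, 0.0, 0.02, 1.0, -0.5, 0.01, 0.0, 0.0, 0.0, 0.03, 1.0, -0.5, 0.01, 0.0, 0.01, 0.0, 0.02, 1.0, -0.06, 0.0, 0.0, 0.0, 0.0, 0.01, 1.0, -0.5, 0.0, 0.0, 0.0, 0.0, 0.0, 1.0]
[-0.5, 0.0, 0.0, 0.0, 0.0, 0.0, 1.0, -0.5, 0.0, 0.0, 0.0, 0.0, 0.0, 1.0, -0.5, 0.0, 0.0, 0.0, 0.0, 0.0, 1.0, -0.5, 0.0, 0.0, 0.0, 0.0, 0.0, 1.0]
9 [0.5408 0.0101 0.1401]
```

servo_tool --motion '[-0.4, 0, 0, 0, 0, 0.02, 1, -0.4, 0.01, 0, 0, 0, 0.03, 1, -0.4, 0.01, 0, 0, 0, 0.03, 1, -0.3, 0, 0, 0, 0, 0, 1]'

```text
t: 15.78
eef_pos: [0.5386, 0.0607, 0.1401]
tool_rot: [0.0, 0.691, 0.723, 0.001]
contact_force: [0.7, 3.0, 5.0]
gripper_width: 0.156
grasp_force: 31.0
```

Run:
```python
from h import *
o=bot.get_obs();print(o['t'],o['eef_pos'],o['tool_rot'],o['contact_force'],o['torque'],o['gripper_width'])
c=cal('wrist')
w=bot.read_camera('wrist')[:,:,::-1]; t=bot.read_camera('top')[:,:,::-1]; 
w=cv2.resize(w[100:340,130:390],None,fx=1.5,fy=1.5); t=cv2.resize(cv2.convertScaleAbs(t[140:230,200:300],alpha=1.6),None,fx=4,fy=4,interpolation=2)
print(w.shape,t.shape)
cv2.imwrite('pics/m1.png',np.hstack([w,t]))
```

```text
15.775 [0.53860518 0.06073591 0.14009762] [1.60733926e-04 6.91226135e-01 7.22638291e-01 5.51976852e-04] [0.71652884 3.02787547 5.02216316] [ 0.64997879  0.18563081 -0.02293203] 0.15610353603792945
(360, 390, 3) (360, 400, 3)
```

View pics/m1.png

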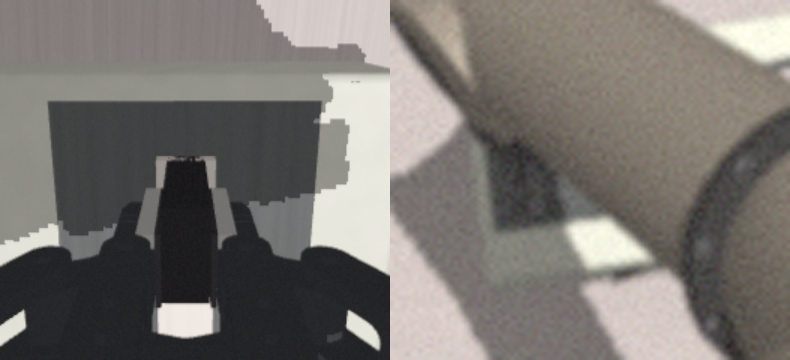

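Last view: the tail block is centred (column 188 against inlay middle 186) and the inlay edge is parallel to the tool. I'll shift about 0.6 mm and continue into the rails, watching force.

servo_tool --motion '[-0.3, -0.02, 0, 0, 0, 0, 1, -0.3, -0.01, 0, 0, 0, 0, 1, -0.3, 0, 0, 0, 0, 0, 1, -0.3, 0, 0, 0, 0, 0, 1]'

```text
t: 16.38
eef_pos: [0.539, 0.0372, 0.1401]
tool_rot: [0.0, 0.691, 0.723, 0.001]
contact_force: [0.1, 2.9, 5.5]
gripper_width: 0.161
grasp_force: 31.2
```

servo_tool --motion '[-0.3, 0, -0.015, 0, 0, 0, 1, -0.3, 0, 0, 0, 0, 0, 1, -0.3, 0, 0, 0, 0, 0, 1, -0.3, 0, 0, 0, 0, 0, 1]'

```text
t: 16.88
eef_pos: [0.5398, 0.0128, 0.1401]
tool_rot: [0.0, 0.691, 0.723, 0.0]
contact_force: [-0.2, 3.6, 4.9]
gripper_width: 0.158
grasp_force: 31.0
```

servo_tool --motion '[-0.4, 0, 0, 0, 0, 0, 1, -0.4, 0, 0, 0, 0, 0, 1, -0.4, 0, 0, 0, 0, 0, 1, -0.4, 0, 0, 0, 0, 0, 1]'

```text
t: 17.38
eef_pos: [0.5412, -0.0193, 0.1401]
tool_rot: [-0.0, 0.691, 0.723, 0.0]
contact_force: [-0.0, 4.8, 5.0]
gripper_width: 0.161
grasp_force: 31.0
```

servo_tool --motion '[-0.3, 0, 0, 0, 0, 0, 1, -0.3, 0, 0, 0, 0, 0, 1, -0.3, 0, 0, 0, 0, 0, 1, -0.2, 0, 0, 0, 0, 0, 1]'

```text
t: 17.88
eef_pos: [0.5422, -0.0413, 0.1401]
tool_rot: [0.0, 0.691, 0.723, 0.0]
contact_force: [-0.1, 3.6, 5.2]
gripper_width: 0.16
grasp_force: 31.1
```

servo_tool --motion '[-0.2, 0, 0, 0, 0, 0, 1, -0.2, 0, 0, 0, 0, 0, 1, -0.15, 0, 0, 0, 0, 0, 1, 0, 0, 0, 0, 0, 0, 1]'

```text
t: 18.38
eef_pos: [0.5427, -0.0526, 0.1401]
tool_rot: [0.0, 0.691, 0.723, -0.0]
contact_force: [-0.1, 2.4, 5.9]
gripper_width: 0.16
grasp_force: 31.1
```

servo_tool --motion '[-0.1, 0, 0, 0, 0, 0, 1, -0.1, 0, 0, 0, 0, 0, 1]'

```text
t: 18.62
eef_pos: [0.5428, -0.056, 0.1401]
tool_rot: [-0.0, 0.691, 0.723, 0.0]
contact_force: [0.0, 3.3, 4.9]
gripper_width: 0.157
grasp_force: 31.1
```

servo_tool --motion '[-0.1, 0, 0, 0, 0, 0, 1, -0.1, 0, 0, 0, 0, 0, 1]'

```text
t: 18.88
eef_pos: [0.5429, -0.0583, 0.1401]
tool_rot: [-0.001, 0.691, 0.723, 0.001]
contact_force: [-1.4, 10.5, 5.1]
gripper_width: 0.158
grasp_force: 31.2
```

servo_tool --motion '[-0.08, 0, 0, 0, 0, 0, 1, 0, 0, 0, 0, 0, 0, 1]'

```text
t: 19.12
eef_pos: [0.5429, -0.0584, 0.1401]
tool_rot: [-0.001, 0.69, 0.724, 0.001]
contact_force: [-1.4, 12.2, 5.8]
gripper_width: 0.161
grasp_force: 31.2
```

servo_tool --motion '[0, 0.04, 0, 0, 0, 0, 1, -0.1, 0, 0, 0, 0, 0, 1, 0, -0.06, 0, 0, 0, 0, 1, 0, 0.02, 0, 0, 0, 0, 1]' --grip_force 60

```text
t: 19.62
eef_pos: [0.5424, -0.0585, 0.1401]
tool_rot: [-0.002, 0.689, 0.724, 0.002]
contact_force: [-4.1, 16.5, 9.9]
gripper_width: 0.156
grasp_force: 59.1
```

servo_tool --motion '[-0.1, 0, 0, 0, 0, 0, 1, 0, 0, 0, 0, 0, 0, 1]'

```text
t: 19.88
eef_pos: [0.5425, -0.0587, 0.1401]
tool_rot: [-0.003, 0.689, 0.725, 0.002]
contact_force: [-3.5, 20.9, 7.4]
gripper_width: 0.152
grasp_force: 58.9
```

Firm stop at tail y = −0.0585, which matches the position computed from the lead-in measurement (−0.058). I'll relax the push partly, then release.

servo_tool --motion '[0.1, 0, 0, 0, 0, 0, 1, 0.08, 0, 0, 0, 0, 0, 1, 0, 0, 0, 0, 0, 0, 1]' --grip_force 30

```text
t: 20.25
eef_pos: [0.5425, -0.0584, 0.1401]
tool_rot: [-0.002, 0.69, 0.724, 0.001]
contact_force: [-3.0, 12.8, 7.7]
gripper_width: 0.154
grasp_force: 58.9
```

servo_tool --motion '[0, 0, 0, 0, 0, 0, 0.5, 0, 0, 0, 0, 0, 0, 0.5, 0, 0, 0, 0, 0, 0, 0.5]'

```text
t: 20.62
eef_pos: [0.5427, -0.063, 0.1396]
tool_rot: [-0.0, 0.692, 0.722, -0.001]
contact_force: [-0.1, -0.3, 0.1]
gripper_width: 0.5
grasp_force: 0.0
```

servo_tool --motion '[0, 0, -0.5, 0, 0, 0, 0.5, 0, 0, -1, 0, 0, 0, 0.5, 0, 0, -1, 0, 0, 0, 0.5, 0, 0, -1, 0, 0, 0, 0.5, 0.5, 0, -1, 0, 0, 0, 0.5]'

```text
t: 21.25
eef_pos: [0.5429, -0.0523, 0.2321]
tool_rot: [0.001, 0.692, 0.722, 0.0]
contact_force: [-0.1, -0.5, 0.2]
gripper_width: 0.495
grasp_force: 0.0
```

Run:
```python
from h import *
import pickle
o=bot.get_obs();print(o['t'],o['eef_pos'],o['tool_rot'],o['contact_force'])
c=cal('wrist');im=bot.read_camera('wrist')[:,:,::-1];g=im.max(2).astype(int)
# expected outline of tail block top if home: centre (.543,-.0585), and plate rear edge
f=np.array([.046,-.999,0]);s=np.array([.999,.046,0]);T=np.array([.5428,-.0585,0])
for n,a,b,z in[('front',15,0,.098),('rear',-15,0,.098),('L',0,-7,.098),('R',0,7,.098),('plate rear',93,15,.058)]:
    print(n,proj('wrist',T+f*a+s*b+[0,0,z],c).round(1))
u,v=proj('wrist',T+[0,0,.098],c)[0].astype(int)
print('col',u,v,[(r,int(g[r,u])) for r in range(v-60,v+50,3)]);print('row',[(k,int(g[v,k])) for k in range(u-24,u+25,2)])
```

```text
21.25 [ 0.54290623 -0.05226679  0.2320843 ] [6.97858161e-04 6.91601980e-01 7.22278439e-01 2.66427877e-04] [-0.11090691 -0.51899075  0.16259734]
front [[ 255.8 1245.7]]
rear [[ 256.3 1369.8]]
L [[-22444.5    302.1]]
R [[21205.   193.]]
plate rear [[ 439.9 1292.1]]
col 251 215 [(155, 59), (158, 62), (161, 63), (164, 63), (167, 62), (170, 61), (173, 62), (176, 60), (179, 78), (182, 27), (185, 25), (188, 26), (191, 26), (194, 25), (197, 26), (200, 29), (203, 28), (206, 25), (209, 24), (212, 29), (215, 32), (218, 54), (221, 54), (224, 52), (227, 54), (230, 55), (233, 232), (236, 231), (239, 231), (242, 232), (245, 231), (248, 231), (251, 230), (254, 231), (257, 229), (260, 229), (263, 229)]
row [(227, 111), (229, 110), (231, 109), (233, 116), (235, 113), (237, 114), (239, 115), (241, 229), (243, 127), (245, 25), (247, 29), (249, 28), (251, 32), (253, 30), (255, 24), (257, 27), (259, 53), (261, 54), (263, 233), (265, 191), (267, 112), (269, 113), (271, 113), (273, 114), (275, 115)]
```

Run:
```python
from h import *
c=cal('wrist')
for n,uv in dict(front=(253,231.7),rear=(253,180.5),L=(243.7,215),R=(262.3,215)).items(): print(n,onz('wrist',uv,.098,c).round(4))
im=bot.read_camera('wrist')[:,:,::-1];h=im.max(2).astype(int)
u=253;print([(r,int(h[r,u])) for r in range(232,330,3)])
for n in('scene','top'):
  for k in('carrier_grip','slidebox_grip','carrier_tail'): 
    if n=='top': bot.read_camera(n)
    print(n,k,[(np.round(b['uv']).tolist(),round(b['p'],2)) for b in bot.boxes_of(n,k)][:3])
```

```text
front [ 0.5461 -0.0695  0.098 ]
rear [ 0.5443 -0.0303  0.098 ]
L [ 0.5387 -0.0566  0.098 ]
R [ 0.5524 -0.056   0.098 ]
[(232, 52), (235, 231), (238, 231), (241, 230), (244, 230), (247, 229), (250, 228), (253, 229), (256, 228), (259, 228), (262, 227), (265, 226), (268, 226), (271, 226), (274, 226), (277, 139), (280, 138), (283, 137), (286, 138), (289, 138), (292, 133), (295, 140), (298, 141), (301, 140), (304, 140), (307, 141), (310, 139), (313, 135), (316, 136), (319, 107), (322, 23), (325, 31), (328, 31)]
scene carrier_grip [([255.0, 203.0], 0.75), ([314.0, 148.0], 0.55)]
scene slidebox_grip [([362.0, 212.0], 0.89), ([319.0, 253.0], 0.2)]
scene carrier_tail [([318.0, 148.0], 0.64), ([318.0, 250.0], 0.28)]
top carrier_grip [([183.0, 301.0], 0.58)]
top slidebox_grip [([150.0, 170.0], 0.83)]
top carrier_tail [([286.0, 172.0], 0.61), ([176.0, 300.0], 0.58)]
```

Run:
```python
from h import *
print(bot.get_obs()['eef_pos'])
plan([(.5431,-.0571,.19,np.radians(92.5)),(.5431,-.0571,.141,np.radians(92.5))],g=.5)
```

```text
[ 0.542432   -0.05201199  0.22940532]
[-0.13, 0.01, 1.0, 0.0, 0.0, 0.0, 0.5, -0.13, 0.01, 0.97, -0.01, 0.0, 0.01, 0.5, 0.0, 0.0, 1.0, 0.0, 0.0, 0.0, 0.5, 0.0, 0.0, 1.0, 0.0, 0.0, 0.0, 0.5, 0.0, 0.0, 0.45, 0.0, 0.0, 0.0, 0.5]
5 [ 0.543  -0.0572  0.141 ]
```

servo_tool --motion '[-0.13, 0, 1, 0, 0, 0, 0.5, -0.13, 0, 0.97, 0, 0, 0, 0.5, 0, 0, 1, 0, 0, 0, 0.5, 0, 0, 1, 0, 0, 0, 0.5, 0, 0, 0.45, 0, 0, 0, 0.5]'

```text
t: 22.42
eef_pos: [0.5422, -0.0569, 0.1398]
tool_rot: [-0.001, 0.691, 0.723, -0.001]
contact_force: [0.1, -0.3, 0.3]
gripper_width: 0.498
grasp_force: 0.0
```

servo_tool --motion '[0, 0, 0, 0, 0, 0, 1, 0, 0, 0, 0, 0, 0, 1, 0, 0, 0, 0, 0, 0, 1, 0, 0, 0, 0, 0, 0, 1]' --grip_force 30

```text
t: 22.92
eef_pos: [0.5432, -0.057, 0.142]
tool_rot: [0.0, 0.691, 0.723, 0.0]
contact_force: [1.2, 0.2, -0.9]
gripper_width: 0.159
grasp_force: 31.7
```

servo_tool --motion '[-0.06, 0, 0, 0, 0, 0, 1, 0, 0, 0, 0, 0, 0, 1]'

```text
t: 23.18
eef_pos: [0.5431, -0.0571, 0.1419]
tool_rot: [-0.0, 0.691, 0.723, 0.001]
contact_force: [0.1, 5.1, 1.9]
gripper_width: 0.154
grasp_force: 32.0
```

servo_tool --motion '[-0.1, 0, 0, 0, 0, 0, 1, 0, 0, 0, 0, 0, 0, 1]'

```text
t: 23.42
eef_pos: [0.5431, -0.0573, 0.142]
tool_rot: [-0.001, 0.69, 0.724, 0.001]
contact_force: [-1.3, 10.0, 1.9]
gripper_width: 0.162
grasp_force: 32.2
```

It doesn't move on pushing, so the carrier is still seated against the stop. Releasing for good and retreating.

servo_tool --motion '[0.11, 0, 0, 0, 0, 0, 1, 0, 0, 0, 0, 0, 0, 0.5, 0, 0, 0, 0, 0, 0, 0.5, 0, 0, 0, 0, 0, 0, 0.5]'

```text
t: 23.92
eef_pos: [0.5429, -0.0588, 0.1415]
tool_rot: [0.0, 0.691, 0.723, -0.0]
contact_force: [0.6, -0.4, -0.3]
gripper_width: 0.501
grasp_force: 0.0
```

servo_tool --motion '[0, 0, -0.5, 0, 0, 0, 0.5, 0, 0, -1, 0, 0, 0, 0.5, 0, 0, -1, 0, 0, 0, 0.5, 0, 0, -1, 0, 0, 0, 0.5, 0.5, 0, -1, 0, 0, 0, 0.5]'

```text
t: 24.55
eef_pos: [0.5427, -0.0485, 0.2337]
tool_rot: [0.001, 0.692, 0.722, 0.0]
contact_force: [0.3, -0.2, -1.0]
gripper_width: 0.496
grasp_force: 0.0
```

servo_tool --motion '[0.5, 0, -1, 0, 0, 0, 0.5, 0.3, 0, -0.5, 0, 0, 0, 0.5, 0, 0, 0, 0, 0, 0, 0.5, 0, 0, 0, 0, 0, 0, 0.5]'

```text
t: 25.05
eef_pos: [0.5414, -0.0324, 0.2609]
tool_rot: [-0.0, 0.691, 0.723, -0.001]
contact_force: [0.5, -0.1, -0.8]
gripper_width: 0.497
grasp_force: 0.0
```

Run:
```python
from h import *
c=cal('wrist');im=bot.read_camera('wrist')[:,:,::-1];h=im.max(2).astype(int)
u,v=proj('wrist',[.5428,-.0575,.098],c)[0].astype(int);col=h[:,u]
f=[r for r in range(v,v+60) if col[r]<100 and col[r+1]>=100]
print(u,v,f,[onz('wrist',(u,r+1),.098,c).round(4) for r in f[:1]])
bot.read_camera('scene');print(bot.boxes_of('scene','slidebox_grip')[:1],bot.boxes_of('scene','bottle')[:1],bot.boxes_of('scene','jar')[:1],bot.get_obs()['t'])
print(bot.hand_in())
```

```text
253 225 [239] [array([ 0.5432, -0.071 ,  0.098 ])]
[{'uv': [360.6, 209.6], 'p': 0.91}] [{'uv': [319.9, 251.6], 'p': 0.87}] [{'uv': [248.2, 269.4], 'p': 0.84}] 25.3
the job is handed in; nothing more can be done
None
```

The round-dish carrier was set down on the open end of the stage and let go, then slid from its tail grip until it met a firm stop where the end stop was expected. It was released there and handed in at about 25 s, with the other carrier, bottle and jar still in place; I did not re-check the tip box, and the front edge under the head was never in view.

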